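Kit the can capacitors into their trays

ROBOT

A 7-joint arm with a two-finger parallel gripper is mounted at the origin on the work surface. World frame = base frame: x ahead of the robot, y to its left, z up, the work surface at z = 0. Lengths are in m, angles in rad, forces in N, time in s.
With the tool pointing down it reaches from about 0.4 to 0.875 m from the base axis. Payload 19.3 kg.
Tool frame: the origin (TCP) lies at the very end of the fingers, on their centre line; the grasp point (between the pads) lies bot.pinch_z behind it (bot.pinch_z is the distance from the TCP to the grasp point, in m); z points along the fingers, y is the line along which they close (so a half turn about z gives the same grasp; the last joint's range is limited). The gripper opens to 85 mm and grips with 20 to 120 N. Pads are 22 mm wide; open, the fingers measure 114 mm over their backs; the gripper's body (76 mm by 85 mm) begins 54 mm behind the grasp point. The pads swing forward as they close: fully open they stand 13 mm farther back than shut.
Start: joints at [1.17, 0.521, -0.036, 1.599, 0.021, 1.021, -0.113], TCP at [0.203, -0.591, 0.231] pointing down, gripper open.
Joint ranges: [-2.91, 2.91], [-0.3, 2.13], [-1.5, 1.42], [0.17, 2.43], [-1.26, 4.41], [0.16, 1.93], [-2.52, 2.52]. Speed limits (rad/s): [1.89, 1.89, 2.39, 2.39, 3.01, 3.01, 3.01].

INTERFACE

Orientations are given as [roll, pitch, yaw] about the fixed x, y, z axes, in that order (R = Rz(yaw) Ry(pitch) Rx(roll)).
In Python, from workcell import bot, grab_frame, ticket gives the robot as it stands.
- The arm moves only by the tool arm_command, never from a script. Its argument "commands" is a list of rows, each a list of 3 entries, a list of its own where there are three numbers: the shift along the world's x, y, z in mm, then the turn about the world's z in rad, then the gripper command: -1 is fully open, 1 is shut, values between are in proportion. In form: [[[tx, ty, tz], roll, fingers], ...]. A call has 1 to 20 rows; each row shifts and turns the commanded pose from where the row before left it; what a row does not reach is not made up. A row lasts 1/10 s, in which the tool goes at most 50 mm and 8.59 degrees, less where a joint would pass 70% of its speed; a pose out of reach is approached as far as the arm can. A call with a gripper value outside its range is refused whole. The fingers move at their own pace and stop on an object; "newtons" is the grip in N (left out, the last holds). Time passes only in rows, so rows that do not move let the fingers close. It gives the time, the measured TCP pose, the force, the opening and the grip force at its end, in the units of the state.
- bot.observe(): the state, without advancing time (a new reading comes with each control period).
- grab_frame(name): name is "side" or "top" or "wrist"; returns a dict with "image" (480x640x3 uint8, red, green, blue), "vertical_fov" (degrees; the focal length in pixels is half the picture's height over the tangent of half this angle, whatever the lens; pixels are square), "cx", "cy" (the principal point, pixels), "R" (3x3) and "t" (3): a world point X has camera coordinates R X + t. Camera axes: x right, y down, z forward; pixel columns grow to the right and rows downward; lengths in m; the calibration is good to about 2 mm. A picture is of the moment at which its call begins. There is no depth.
- ticket.job_done(): hands the job in; it is judged then, once.
The state is a dict: "clock": time; "qpos": joint angles; "qd": joint speeds; "joint_efforts": joint torques, N m; "position": TCP position; "tool_rot": TCP orientation; "force": force on the tool from outside, world axes, zero at the start; "moment": the same for the moment, N m; "grip_width": finger opening in m; "finger_force": force on a finger pad.
Only numpy, scipy, OpenCV 4.12 (cv2) and the standard library are available. Lean on these libraries where they do the work, as an engineer would, in place of code of your own. Each camera call takes 0.05 s, during which the arm holds its last target. There are 200 camera calls.

TASK

Pick the four round aluminium capacitor cans out of the parts on the bench and stand each one upright in the grey tray whose pocket suits its diameter: the widest can in the widest pocket, and so on down to the narrowest, each resting on the pocket floor. Set them down gently rather than dropping them, and leave the transformer and the heat sink standing where they are.

Things in the scene. Friction and masses are not known exactly. Their poses are not given: they have to be found in the camera images.
- can_xl: Loose capacitor, the largest in diameter of four: plain upright cylinder of bare aluminium, 68 mm diameter, 54 mm high, thin black ring at the foot, black cross scored on the flat top. Origin: centre of its underside; z points up its axis. Starts standing on the bench (z = 0).
- tray_xl: Plain grey tray fixed to the bench, 104 x 104 mm and 12 mm high, with one central round pocket, the largest of four: 84 mm diameter, 8 mm deep, open at the top, with a thin black lining on its floor; the pocket floor is 4 mm above the bench. Origin: centre of its underside on the bench, below the pocket centre; z up, x and y along its sides.
- can_l: Loose capacitor, the second largest in diameter of four: plain upright cylinder of bare aluminium, 52 mm diameter, 46 mm high, thin black ring at the foot, black cross scored on the flat top. Origin: centre of its underside; z points up its axis. Starts standing on the bench (z = 0).
- tray_l: Plain grey tray fixed to the bench, 88 x 88 mm and 12 mm high, with one central round pocket, the second largest of four: 68 mm diameter, 8 mm deep, open at the top, with a thin black lining on its floor; the pocket floor is 4 mm above the bench. Origin: centre of its underside on the bench, below the pocket centre; z up, x and y along its sides.
- can_m: Loose capacitor, the third largest in diameter of four: plain upright cylinder of bare aluminium, 36 mm diameter, 60 mm high, thin black ring at the foot, black cross scored on the flat top. Origin: centre of its underside; z points up its axis. Starts standing on the bench (z = 0).
- tray_m: Plain grey tray fixed to the bench, 72 x 72 mm and 12 mm high, with one central round pocket, the third largest of four: 52 mm diameter, 8 mm deep, open at the top, with a thin black lining on its floor; the pocket floor is 4 mm above the bench. Origin: centre of its underside on the bench, below the pocket centre; z up, x and y along its sides.
- can_s: Loose capacitor, the smallest in diameter of four: plain upright cylinder of bare aluminium, 20 mm diameter, 44 mm high, thin black ring at the foot, black cross scored on the flat top. Origin: centre of its underside; z points up its axis. Starts standing on the bench (z = 0).
- tray_s: Plain grey tray fixed to the bench, 56 x 56 mm and 12 mm high, with one central round pocket, the smallest of four: 36 mm diameter, 8 mm deep, open at the top, with a thin black lining on its floor; the pocket floor is 4 mm above the bench. Origin: centre of its underside on the bench, below the pocket centre; z up, x and y along its sides.
- transformer: Bystander: loose transformer, dark steel core plate 54 x 20 x 44 mm high with a copper-coloured winding block around its middle (44 mm across the plate). Origin: centre of its underside.
- heatsink: Bystander: loose finned aluminium heat sink, 46 x 40 mm and 32 mm high, six upright fins. Origin: centre of its underside.

How it is judged:
By the outcome, as a careful person would: the job done as asked, in the order asked, and still so for the second after the job is handed in, with the robot touching nothing.
It also fails if it takes over 104 s, if anything falls off the work surface, if the arm or the gripper's body presses on something with over 40 N, if the wrist force passes 120 N, or if a joint passes its speed limit or range.

## Working session

There is one attempt and no reset: what is moved stays moved. The work goes in short steps, Python scripts to look and compute and a tool call to move; the robot and the scene stay as the last step left them, time stands still between calls to the robot, and variables do not carry over. Pictures are saved under pics/ and viewed, at most 14 in all, crops included, and the job is handed in when it is done.

Besides the shell and the picture viewer there is one more tool, called after ">>>" in YAML: its name, and indented under it one key for each argument. arm_command: Moves the arm, as the interface text tells. Its arguments: {"type":"object","properties":{"commands":{"type":"array"},"newtons":{"type":"number"}},"required":["commands"]}

```bash
mkdir -p pics
cat > h.py <<'E'
import numpy as np, cv2
from workcell import bot, grab_frame, ticket
def save(f,n): cv2.imwrite(f"pics/{n}.png", cv2.cvtColor(f["image"],cv2.COLOR_RGB2BGR))
def ray(f,u,v,z):
    F=240/np.tan(np.radians(f["vertical_fov"])/2)
    d=f["R"].T@np.array([(u-f["cx"])/F,(v-f["cy"])/F,1]); c=-f["R"].T@f["t"]
    return (c+d*(z-c[2])/d[2])
def proj(f,X):
    F=240/np.tan(np.radians(f["vertical_fov"])/2)
    p=f["R"]@np.array(X)+f["t"]; return F*p[0]/p[2]+f["cx"],F*p[1]/p[2]+f["cy"]
E
python3 - <<'E'
from h import *
for n in("top","side"):
    f=grab_frame(n); save(f,n+"0"); print(n,f["vertical_fov"],-f["R"].T@f["t"],f["R"].round(2).tolist())
print(bot.observe(),bot.pinch_z)
E
```

```text
top 52.08518014570146 [ 0.48220792 -0.0133234   1.28272606] [[-0.01, -1.0, -0.01], [-1.0, 0.01, -0.09], [0.09, 0.01, -1.0]]
side 50.41963493836627 [0.32767314 0.64843671 0.8173529 ] [[-0.91, -0.41, 0.01], [-0.31, 0.67, -0.68], [0.27, -0.62, -0.74]]
{'clock': 0.1, 'qpos': array([ 1.16979827,  0.52194937, -0.03632816,  1.5999497 ,  0.02120868,
        1.02107813, -0.11276107]), 'qd': array([-3.80324926e-04, -1.86637177e-03, -1.49973397e-03, -1.44720195e-03,
        7.12068789e-05, -6.50304777e-05,  4.96250243e-04]), 'joint_efforts': array([ 4.17964911e-03, -9.28499579e+01,  1.98422335e+00, -3.70537055e+01,
        1.82115077e-02,  5.39078785e-03,  1.72905709e-05]), 'position': array([ 0.20286928, -0.59084634,  0.23078688]), 'tool_rot': array([-3.14059625e+00,  7.60296526e-05,  3.30831190e-01]), 'force': array([-0.60178588,  1.41743338, -0.38568679]), 'moment': array([-0.00837277,  0.0113224 , -0.06164973]), 'finger_force': 0.0, 'grip_width': 0.08573596749869401} 0.0187
```

View pics/top0.png

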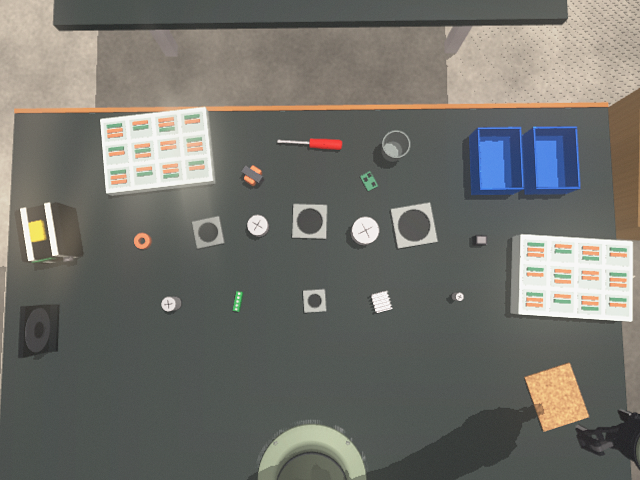

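View pics/side0.png

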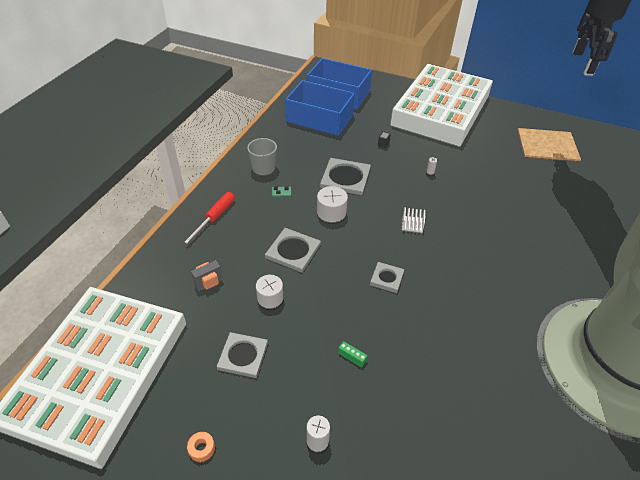

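The top view shows cans XL (365,231), L (257,226), M (169,304), S (459,297) and trays XL (414,226), L (310,221), M (208,232), S (315,301). The transformer (253,175) and heat sink (381,301) are clear of the routes. The side view agrees.

```bash
cat > m.py <<'E'
from h import *
def cans(f,seeds):
    g=cv2.cvtColor(f["image"],cv2.COLOR_RGB2GRAY); out={}
    for k,((u,v),h) in seeds.items():
        r={'xl':22,'l':18,'m':16,'s':11}[k]; u0,v0=int(u-r),int(v-r)
        p=g[v0:v0+2*r,u0:u0+2*r]
        _,b=cv2.threshold(p,0,255,cv2.THRESH_BINARY+cv2.THRESH_OTSU)
        c=max(cv2.findContours(b,0,1)[0],key=cv2.contourArea)
        (x,y),rr=cv2.minEnclosingCircle(c); out[k]=(x+u0,y+v0,rr,p.max(),cv2.boundingRect(c))
    return out
if __name__=="__main__":
    f=grab_frame("top"); s=grab_frame("side")
    H=dict(xl=.054,l=.046,m=.060,s=.044)
    c=cans(f,{'xl':((365,231),.054),'l':((257,226),.046),'m':((169,304),.06),'s':((459,297),.044)})
    for k,(u,v,r,mx,bb) in c.items():
        p=ray(f,u,v,H[k]); print('can',k,round(u,1),round(v,1),round(r,1),mx,bb,(p*1000).round(1),'side top px',np.round(proj(s,p),1))
    g=cv2.cvtColor(f["image"],cv2.COLOR_RGB2GRAY)
    for k,(u,v),r in (('xl',(414,226),30),('l',(310,221),26),('m',(208,232),22),('s',(315,301),17)):
        p=g[v-r:v+r,u-r:u+r]; _,b=cv2.threshold(p,0,255,cv2.THRESH_BINARY+cv2.THRESH_OTSU)
        n,l,st,ce=cv2.connectedComponentsWithStats(b); i=l[r-int({'xl':84,'l':68,'m':52,'s':36}[k]*.2)-3:, r]
        cs=cv2.findContours(b,cv2.RETR_EXTERNAL,1)[0]; o=max(cs,key=cv2.contourArea)
        (x,y),wh,a=cv2.minAreaRect(o); q=ray(f,x+u-r,y+v-r,.012)
        print('tray',k,round(x+u-r,1),round(y+v-r,1),np.round(wh,1),round(a),(q*1000).round(1),np.round(proj(s,q),1))
E
python3 m.py
python3 - <<'E'
import cv2,numpy as np
a=cv2.imread('pics/side0.png')
b=cv2.imread('pics/top0.png')
E
grep -c . m.py
```

```text
can xl 365.1 229.9 13.5 251 (9, 8, 27, 27) [ 621.8 -142.5   54. ] side top px [333.3 195.3]
can l 257.1 224.7 10.2 244 (8, 7, 21, 20) [638.1 130.5  46. ] side top px [270.6 283.7]
can m 168.2 303.5 7.3 235 (8, 9, 15, 14) [441.6 348.8  60. ] side top px [319.5 424.1]
can s 459.3 296.3 4.0 250 (8, 7, 8, 8) [ 453.9 -376.    44. ] side top px [433.7 158.9]
tray xl 413.8 224.9 [40.2 40.1] 80 [ 638.4 -273.7   12. ] [346.8 173.3]
tray l 309.3 220.7 [34.  33.7] 2 [651.8  -1.9  12. ] [294.2 246.6]
tray m 207.5 231.7 [27.5 27.5] 79 [625.1 263.6  12. ] [243.9 351.4]
tray s 314.2 300.4 [22.1 22. ] 86 [445.3 -13.   12. ] [388.4 274.2]
23
```

>>> arm_command:
  commands:
    - [[18,15,-5],0,-1]
    - [[18,15,-5],0,-1]
    - [[18,15,-5],0,-1]
    - [[18,15,-5],0,-1]
    - [[18,15,-5],0,-1]
    - [[18,15,-5],0,-1]
    - [[18,15,-5],0,-1]
    - [[18,15,-5],0,-1]
    - [[18,15,-5],0,-1]
    - [[18,15,-5],0,-1]
    - [[18,15,-5],0,-1]
    - [[18,15,-5],0,-1]
    - [[18,15,-5],0,-1]
    - [[17,20,-5],0,-1]
    - [[0,0,0],0,-1]
    - [[0,0,0],0,-1]
  newtons: 30

```text
clock: 1.8
position: [0.454, -0.3758, 0.1611]
tool_rot: [-3.141, 0.0, 0.332]
force: [-0.5, -0.3, -0.1]
grip_width: 0.0854
finger_force: 0.0
```

Run:
```python
from h import *
f=grab_frame("wrist"); save(f,"w1"); print(bot.observe()["position"],bot.observe()["qpos"],f["vertical_fov"],-f["R"].T@f["t"],f["R"].round(2).tolist(), proj(f,[.454,-.376,.044]))
```

```text
[ 0.453562   -0.37657796  0.16129999] [ 0.64865692  0.54757707 -0.08013711  1.75953213  0.05672058  0.83688733
 -0.69812754] 66.45317887855738 [ 0.51662846 -0.35378362  0.30389332] [[0.33, -0.95, 0.0], [-0.91, -0.31, 0.26], [-0.25, -0.09, -0.97]] (np.float64(312.45038572920106), np.float64(232.83498499260483))
```

View pics/w1.png

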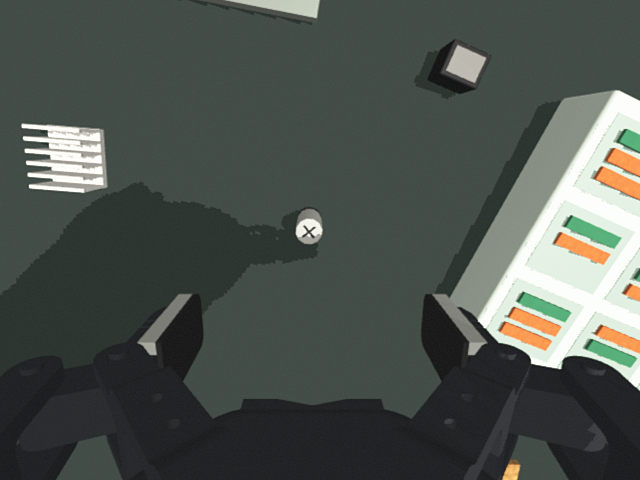

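The can-S cross is at (309,231) against (312,233) predicted: about 2 mm off in y. The way down is clear.

>>> arm_command:
  commands:
    - [[1,2,-20],0,-1]
    - [[0,0,-25],0,-0.4]
    - [[0,0,-25],0,-0.2]
    - [[0,0,-25],0,-0.2]
    - [[0,0,-20],0,-0.2]
    - [[0,0,-15],0,-0.2]
    - [[0,0,-10],0,-0.2]
    - [[0,0,-5],0,-0.2]
    - [[0,0,0],0,1]
    - [[0,0,0],0,1]
    - [[0,0,0],0,1]
    - [[0,0,0],0,1]
    - [[0,0,0],0,1]
    - [[0,0,0],0,1]
    - [[0,0,0],0,1]
  newtons: 30

```text
clock: 3.35
position: [0.4553, -0.3744, 0.017]
tool_rot: [3.141, -0.001, 0.331]
force: [-1.2, -0.2, 6.9]
grip_width: 0.019
finger_force: 30.0
```

>>> arm_command:
  commands:
    - [[0,0,5],0,1]
    - [[0,0,10],0,1]
    - [[0,0,20],0,1]
    - [[0,0,25],0,1]
    - [[0,10,25],0,1]
    - [[-1,20,15],0,1]
    - [[-1,30,0],0,1]
    - [[-1,30,0],0,1]
    - [[-1,30,0],0,1]
    - [[-1,30,0],0,1]
    - [[-1,30,0],0,1]
    - [[-1,30,0],0,1]
    - [[-1,30,0],0,1]
    - [[-1,30,0],0,1]
    - [[-1,30,0],0,1]
    - [[-1,30,0],0,1]
    - [[0,20,0],0,1]
    - [[0,11,0],0,1]
    - [[0,0,0],0,1]
    - [[0,0,0],0,1]

```text
clock: 5.35
position: [0.444, -0.0139, 0.1165]
tool_rot: [3.141, -0.0, 0.33]
force: [0.4, -1.0, -0.6]
grip_width: 0.0192
finger_force: 29.6
```

Run:
```python
from h import *
f=grab_frame("wrist"); save(f,"w2"); o=bot.observe();print(o["position"],o["grip_width"],o["qpos"],[np.round(proj(f,p),1) for p in([.4453,-.013,.012],[.4453,-.013,.004],list(o["position"][:2])+[.128])])
```

```text
[ 0.44400015 -0.01421305  0.11644137] 0.019251856100525277 [-0.03202129  0.4270657  -0.08779372  2.15851262  0.06927684  0.55848057
 -1.4119866 ] [array([311.5, 235.2]), array([311.5, 232.4]), array([313.4, 313.9])]
```

View pics/w2.png

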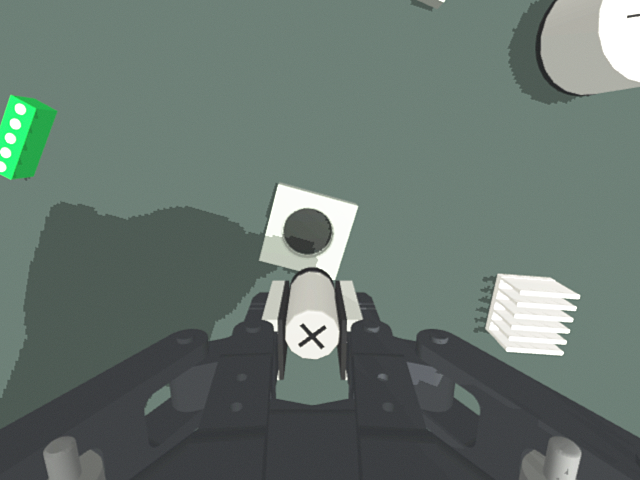

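Can S is held with its cross at (312,336). The pocket centre is at (307,232), about 2.5 mm towards +y from the prediction.

>>> arm_command:
  commands:
    - [[0,3,-15],0,1]
    - [[0,0,-20],0,1]
    - [[0,0,-20],0,1]
    - [[0,0,-15],0,1]
    - [[0,0,-10],0,1]
    - [[0,0,-6],0,1]
    - [[0,0,-4],0,1]
    - [[0,0,-2],0,1]
    - [[0,0,-1],0,1]
    - [[0,0,-1],0,1]
    - [[0,0,-1],0,1]
    - [[0,0,0],0,1]
    - [[0,0,0],0,1]

```text
clock: 6.7
position: [0.444, -0.0101, 0.0214]
tool_rot: [3.142, -0.0, 0.331]
force: [0.8, 0.5, -0.7]
grip_width: 0.0188
finger_force: 29.6
```

>>> arm_command:
  commands:
    - [[0,0,-0.5],0,1]
    - [[0,0,-0.5],0,1]
    - [[0,0,0],0,1]

```text
clock: 7.0
position: [0.4442, -0.0101, 0.0208]
tool_rot: [3.141, -0.001, 0.331]
force: [-3.4, 0.6, 19.6]
grip_width: 0.0191
finger_force: 31.5
```

>>> arm_command:
  commands:
    - [[0,0,0.4],0,1]
    - [[0,0,0],0,0.45]
    - [[0,0,0],0,0.35]
    - [[0,0,0],0,0.1]
    - [[0,0,0],0,0.0]
    - [[0,0,0],0,0.0]
    - [[0,0,10],0,0]
    - [[0,0,25],0,0]
    - [[0,0,25],0,-0.5]
    - [[0,0,25],0,-1]
    - [[0,0,25],0,-1]
    - [[0,0,20],0,-1]
    - [[0,0,0],0,-1]

```text
clock: 8.3
position: [0.445, -0.0101, 0.1535]
tool_rot: [3.14, -0.004, 0.33]
force: [-0.3, 1.2, -1.0]
grip_width: 0.0854
finger_force: 0.0
```

Run:
```python
from h import *
f=grab_frame("wrist"); save(f,"w3"); o=bot.observe();print(o["position"])
```

```text
[ 0.44453572 -0.01014404  0.15218307]
```

View pics/w3.png

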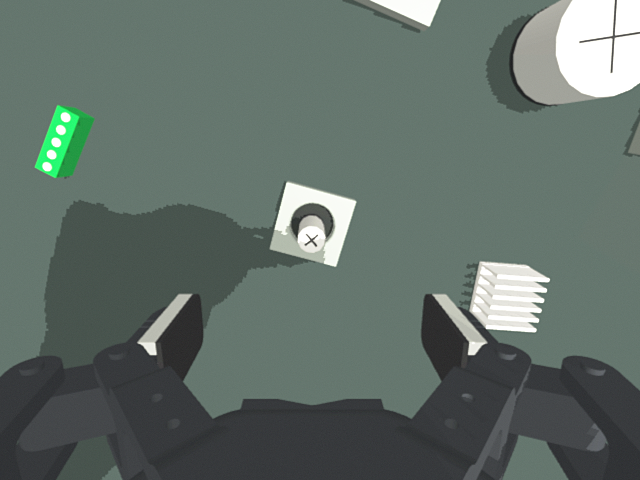

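Can S stands inside its pocket, with its cross at (311,240) and the pocket ring around it. Next is can M.

>>> arm_command:
  commands:
    - [[0,10,0],0.04,-1]
    - [[0,20,0],0.04,-1]
    - [[0,30,0],0.04,-1]
    - [[0,30,0],0.04,-1]
    - [[0,30,0],0.04,-1]
    - [[0,30,0],0.04,-1]
    - [[0,30,0],0.04,-1]
    - [[0,30,0],0.04,-1]
    - [[0,30,0],0.04,-1]
    - [[0,30,0],0.04,-1]
    - [[0,30,0],0.04,-1]
    - [[0,30,0],0.04,-1]
    - [[-1,20,0],0,-1]
    - [[-1,11,0],0,-1]
    - [[0,0,0],0,-1]
    - [[0,0,0],0,-1]

```text
clock: 9.95
position: [0.4418, 0.3499, 0.1502]
tool_rot: [3.141, 0.001, 0.811]
force: [0.5, -1.0, -1.0]
grip_width: 0.085
finger_force: 0.0
```

```bash
cat > c.py <<'E'
# measure can top cross near predicted px in the wrist view
import sys
from h import *
def top(x,y,h,r,name):
    f=grab_frame("wrist"); save(f,name); o=bot.observe()
    u,v=proj(f,[x,y,h]); F=240/np.tan(np.radians(f["vertical_fov"])/2)
    d=(f["R"]@np.array([x,y,h])+f["t"])[2]; R=F*r/d
    g=cv2.GaussianBlur(cv2.cvtColor(f["image"],cv2.COLOR_RGB2GRAY),(3,3),0)
    c=cv2.HoughCircles(g,cv2.HOUGH_GRADIENT,1.5,300,param1=100,param2=12,minRadius=int(R*.85),maxRadius=int(R*1.15)+1)
    print("TCP",o["position"].round(4),"q7",o["qpos"][6].round(2),"pred",round(u),round(v),"R",R.round(1),"circ",None if c is None else c[0,0])
    if c is not None: print("at",(ray(f,c[0,0,0],c[0,0,1],h)*1000).round(1))
a=[float(t) for t in sys.argv[1:5]]; top(*a,sys.argv[5])
E
python3 c.py .442 .351 .060 .018 w4
```

```text
TCP [0.442  0.3497 0.1504] q7 -1.7 pred 311 242 R 27.2 circ [308.25 239.25  26.  ]
at [441.7 353.5  60. ]
```

View pics/w4.png

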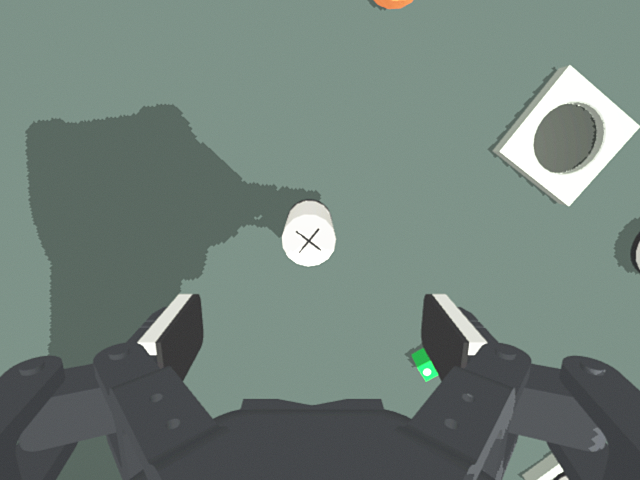

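Can M's cross is at (308,240), about 3 mm in +y from the TCP. Tray M's pocket is at (565,139).

>>> arm_command:
  commands:
    - [[0,3,-15],0,-0.5]
    - [[0,0,-20],0,-0.5]
    - [[0,0,-25],0,-0.5]
    - [[0,0,-25],0,-0.5]
    - [[0,0,-20],0,-0.5]
    - [[0,0,-15],0,-0.5]
    - [[0,0,-8],0,-0.5]
    - [[0,0,-4],0,-0.5]
    - [[0,0,0],0,0]
    - [[0,0,0],0,1]
    - [[0,0,0],0,1]
    - [[0,0,0],0,1]
    - [[0,0,0],0,1]
    - [[0,0,0],0,1]
  newtons: 30

```text
clock: 11.4
position: [0.4424, 0.3542, 0.0194]
tool_rot: [3.141, -0.001, 0.811]
force: [-0.8, -0.5, 7.2]
grip_width: 0.0352
finger_force: 30.3
```

>>> arm_command:
  commands:
    - [[0,0,5],0,1]
    - [[0,0,10],0,1]
    - [[0,0,20],0,1]
    - [[0,0,25],0,1]
    - [[3,-1,25],0,1]
    - [[15,-7,15],0,1]
    - [[20,-10,0],0,1]
    - [[20,-10,0],0,1]
    - [[20,-10,0],0,1]
    - [[20,-10,0],0,1]
    - [[20,-10,0],0,1]
    - [[20,-10,0],0,1]
    - [[20,-10,0],0,1]
    - [[15,-7,0],0,1]
    - [[10,-3,0],0,1]
    - [[0,0,0],0,1]
    - [[0,0,0],0,1]

```text
clock: 13.1
position: [0.6243, 0.2665, 0.1189]
tool_rot: [-3.141, 0.0, 0.811]
force: [-0.5, 0.9, -0.2]
grip_width: 0.0352
finger_force: 30.0
```

```bash
cat > t.py <<'E'
# measure pocket floor (dark disc) near predicted px in the wrist view
import sys
from h import *
x,y,r=[float(t) for t in sys.argv[1:4]]
f=grab_frame("wrist"); save(f,sys.argv[4]); o=bot.observe()
u,v=proj(f,[x,y,.012]); print("TCP",o["position"].round(4),"grip",round(o["grip_width"],4),"pred",round(u),round(v))
F=240/np.tan(np.radians(f["vertical_fov"])/2); d=(f["R"]@np.array([x,y,.012])+f["t"])[2]; R=F*r/d
g=cv2.GaussianBlur(cv2.cvtColor(f["image"],cv2.COLOR_RGB2GRAY),(3,3),0)
c=cv2.HoughCircles(g,cv2.HOUGH_GRADIENT,1.5,300,param1=100,param2=12,minRadius=int(R*.88),maxRadius=int(R*1.12)+1)
print("R",R.round(1),c if c is None else (c[0,0],(ray(f,*c[0,0,:2],.012)*1000).round(1)))
E
python3 t.py .625 .266 .026 w5
```

```text
TCP [0.6241 0.2667 0.1189] grip 0.0353 pred 313 236
R 36.9 (array([311.25, 290.25,  39.5 ], dtype=float32), array([595.7, 237.3,  12. ]))
```

View pics/w5.png

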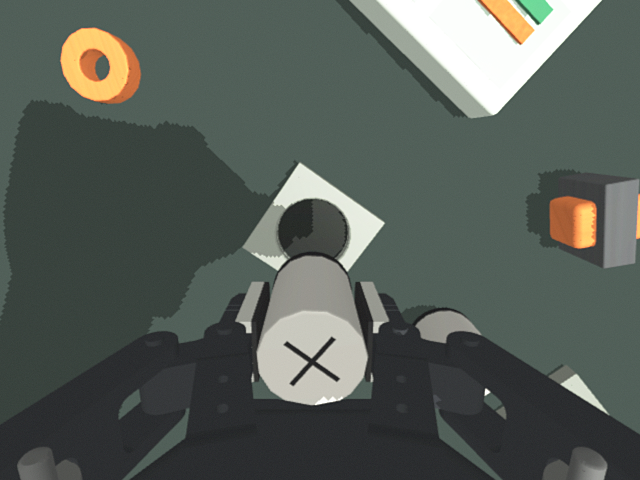

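The pocket is centred at (313,235), matching the prediction (313,236). The can is central in the grip.

>>> arm_command:
  commands:
    - [[1,0,-15],0,1]
    - [[0,0,-20],0,1]
    - [[0,0,-20],0,1]
    - [[0,0,-15],0,1]
    - [[0,0,-10],0,1]
    - [[0,0,-6],0,1]
    - [[0,0,-4],0,1]
    - [[0,0,-2],0,1]
    - [[0,0,-1],0,1]
    - [[0,0,-1],0,1]
    - [[0,0,-0.5],0,1]
    - [[0,0,0],0,1]
    - [[0,0,0],0,1]

```text
clock: 14.45
position: [0.626, 0.2659, 0.0243]
tool_rot: [3.142, -0.0, 0.811]
force: [0.7, -0.2, -0.3]
grip_width: 0.0349
finger_force: 30.0
```

>>> arm_command:
  commands:
    - [[0,0,-0.5],0,1]
    - [[0,0,-0.5],0,1]
    - [[0,0,0],0,1]

```text
clock: 14.75
position: [0.626, 0.266, 0.0235]
tool_rot: [3.142, -0.0, 0.811]
force: [-1.2, -0.6, 4.3]
grip_width: 0.0356
finger_force: 30.5
```

>>> arm_command:
  commands:
    - [[0,0,0],0,0.1]
    - [[0,0,0],0,0.0]
    - [[0,0,0],0,-0.2]
    - [[0,0,0],0,-0.4]
    - [[0,0,0],0,-0.4]
    - [[0,0,10],0,-0.4]
    - [[0,0,25],0,-0.4]
    - [[0,0,25],0,-0.5]
    - [[0,0,25],0,-1]
    - [[0,0,25],0,-1]
    - [[0,-10,15],0,-1]
    - [[2,-20,0],0,-1]
    - [[2,-20,0],0,-1]
    - [[2,-20,0],0,-1]
    - [[2,-20,0],0,-1]
    - [[2,-20,0],0,-1]
    - [[2,-15,0],0,-1]
    - [[0,-9,0],0,-1]
    - [[0,0,0],0,-1]
    - [[0,0,0],0,-1]

```text
clock: 16.75
position: [0.6378, 0.1324, 0.148]
tool_rot: [-3.141, -0.0, 0.811]
force: [-0.1, 0.2, -0.3]
grip_width: 0.0851
finger_force: 0.0
```

```bash
python3 c.py .638 .132 .046 .026 w6
```

```text
TCP [0.6378 0.1329 0.1481] q7 -1.21 pred 313 239 R 37.5 circ [311.25 234.75  36.55]
at [639.1 134.8  46. ]
```

View pics/w6.png

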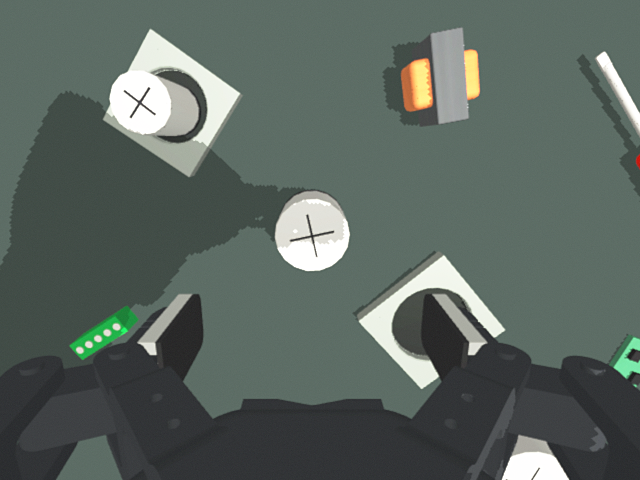

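Can M is upright in its pocket at upper left. Can L's cross is at (312,236), about 1–2 mm off. I'll grip lower because the wide-open pads sit further back.

>>> arm_command:
  commands:
    - [[1,1.5,-15],0,-1]
    - [[0,0,-20],0,-0.9]
    - [[0,0,-25],0,-0.9]
    - [[0,0,-25],0,-0.9]
    - [[0,0,-20],0,-0.9]
    - [[0,0,-15],0,-0.9]
    - [[0,0,-10],0,-0.9]
    - [[0,0,-6],0,-0.9]
    - [[0,0,-3],0,-0.9]
    - [[0,0,0],0,-0.4]
    - [[0,0,0],0,1]
    - [[0,0,0],0,1]
    - [[0,0,0],0,1]
    - [[0,0,0],0,1]
    - [[0,0,0],0,1]
  newtons: 35

```text
clock: 18.3
position: [0.6394, 0.1335, 0.0101]
tool_rot: [3.141, -0.001, 0.811]
force: [-1.7, -0.4, 7.6]
grip_width: 0.0516
finger_force: 36.7
```

>>> arm_command:
  commands:
    - [[0,0,5],0,1]
    - [[0,0,10],0,1]
    - [[0,0,20],0,1]
    - [[0,0,25],0,1]
    - [[0,0,25],0,1]
    - [[0,-8,20],0,1]
    - [[2,-15,0],0,1]
    - [[2,-20,0],0,1]
    - [[2,-20,0],0,1]
    - [[2,-20,0],0,1]
    - [[2,-20,0],0,1]
    - [[2,-15,0],0,1]
    - [[1,-10,0],0,1]
    - [[0,-5,0],0,1]
    - [[0,0,0],0,1]
    - [[0,0,0],0,1]

```text
clock: 19.9
position: [0.6519, 0.0013, 0.1142]
tool_rot: [-3.141, -0.0, 0.812]
force: [0.3, 0.5, -1.4]
grip_width: 0.0507
finger_force: 36.8
```

```bash
python3 t.py .6525 .0005 .034 w7
```

```text
TCP [0.6519 0.0015 0.1142] grip 0.0516 pred 314 239
R 49.1 (array([312.75, 234.75,  47.5 ], dtype=float32), array([654. ,   2.9,  12. ]))
```

View pics/w7.png

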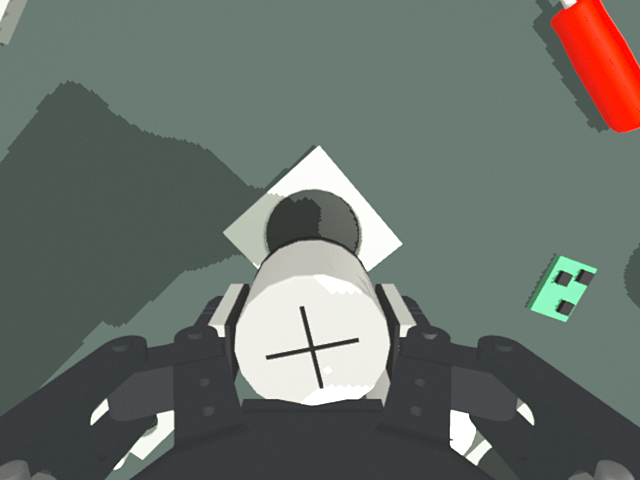

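The pocket is at (313,235), so I shift about (+1.5,+1) mm and lower.

>>> arm_command:
  commands:
    - [[1.5,1,-15],0,1]
    - [[0,0,-20],0,1]
    - [[0,0,-20],0,1]
    - [[0,0,-18],0,1]
    - [[0,0,-10],0,1]
    - [[0,0,-6],0,1]
    - [[0,0,-4],0,1]
    - [[0,0,-2],0,1]
    - [[0,0,-2],0,1]
    - [[0,0,-1],0,1]
    - [[0,0,-1],0,1]
    - [[0,0,0],0,1]
    - [[0,0,0],0,1]

```text
clock: 21.25
position: [0.6536, 0.0014, 0.0154]
tool_rot: [3.141, -0.0, 0.811]
force: [-0.4, -0.5, -1.8]
grip_width: 0.051
finger_force: 36.8
```

>>> arm_command:
  commands:
    - [[0,0,-0.5],0,1]
    - [[0,0,-0.5],0,1]
    - [[0,0,-0.3],0,1]
    - [[0,0,0],0,1]

```text
clock: 21.65
position: [0.6535, 0.0014, 0.0141]
tool_rot: [3.142, 0.0, 0.811]
force: [-1.6, -0.6, 3.0]
grip_width: 0.051
finger_force: 37.2
```

>>> arm_command:
  commands:
    - [[0,0,0],0,-0.25]
    - [[0,0,0],0,-0.4]
    - [[0,0,0],0,-0.6]
    - [[0,0,0],0,-0.8]
    - [[0,0,0],0,-0.9]
    - [[0,0,10],0,-1]
    - [[0,0,25],0,-1]
    - [[0,0,25],0,-1]
    - [[0,0,25],0,-1]
    - [[0,0,25],0,-1]
    - [[0,-5,20],0,-1]
    - [[-4,-20,10],0,-1]
    - [[-5,-20,0],0,-1]
    - [[-5,-25,0],0,-1]
    - [[-5,-25,0],0,-1]
    - [[-5,-20,0],0,-1]
    - [[-5,-15,0],0,-1]
    - [[-2,-10,0],0,-1]
    - [[0,0,0],0,-1]
    - [[0,0,0],0,-1]

```text
clock: 23.65
position: [0.6227, -0.1377, 0.154]
tool_rot: [-3.141, -0.001, 0.811]
force: [0.5, 0.2, -0.2]
grip_width: 0.0854
finger_force: 0.0
```

```bash
python3 c.py .623 -.139 .054 .034 w8
```

```text
TCP [ 0.6228 -0.1374  0.154 ] q7 -0.79 pred 314 240 R 49.4 circ [314.25 239.25  47.25]
at [ 623.8 -138.7   54. ]
```

View pics/w8.png

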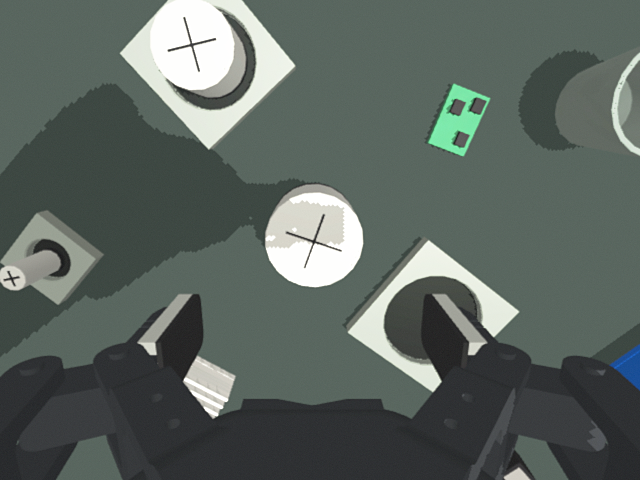

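Can L is upright in its pocket and can S still stands. Can XL's cross is at (314,239), and the fingers clear tray XL's corner at (428,240) by about 20 mm.

>>> arm_command:
  commands:
    - [[1,-1.5,-15],0,-1]
    - [[0,0,-20],0,-1]
    - [[0,0,-25],0,-1]
    - [[0,0,-25],0,-1]
    - [[0,0,-20],0,-1]
    - [[0,0,-15],0,-1]
    - [[0,0,-10],0,-1]
    - [[0,0,-6],0,-1]
    - [[0,0,-5],0,-1]
    - [[0,0,-4],0,-1]
    - [[0,0,0],0,-0.6]
    - [[0,0,0],0,1]
    - [[0,0,0],0,1]
    - [[0,0,0],0,1]
    - [[0,0,0],0,1]
    - [[0,0,0],0,1]
  newtons: 40

```text
clock: 25.3
position: [0.6236, -0.1402, 0.0093]
tool_rot: [3.141, -0.0, 0.811]
force: [-2.5, 0.3, 6.3]
grip_width: 0.0674
finger_force: 46.0
```

>>> arm_command:
  commands:
    - [[0,0,5],0,1]
    - [[0,0,10],0,1]
    - [[0,0,20],0,1]
    - [[0,0,25],0,1]
    - [[0,0,25],0,1]
    - [[0,-5,20],0,1]
    - [[2,-15,0],0,1]
    - [[2,-20,0],0,1]
    - [[3,-20,0],0,1]
    - [[3,-20,0],0,1]
    - [[3,-20,0],0,1]
    - [[2,-15,0],0,1]
    - [[1,-10,0],0,1]
    - [[0,-5,0],0,1]
    - [[0,0,0],0,1]
    - [[0,0,0],0,1]

```text
clock: 26.9
position: [0.6396, -0.2692, 0.1139]
tool_rot: [-3.141, -0.0, 0.812]
force: [-0.7, 0.0, -3.3]
grip_width: 0.067
finger_force: 46.2
```

```bash
python3 t.py .6395 -.2705 .042 w9
```

```text
TCP [ 0.6397 -0.2691  0.1139] grip 0.0676 pred 313 240
R 60.6 (array([314.25, 237.75,  58.85], dtype=float32), array([ 641. , -269.8,   12. ]))
```

View pics/w9.png

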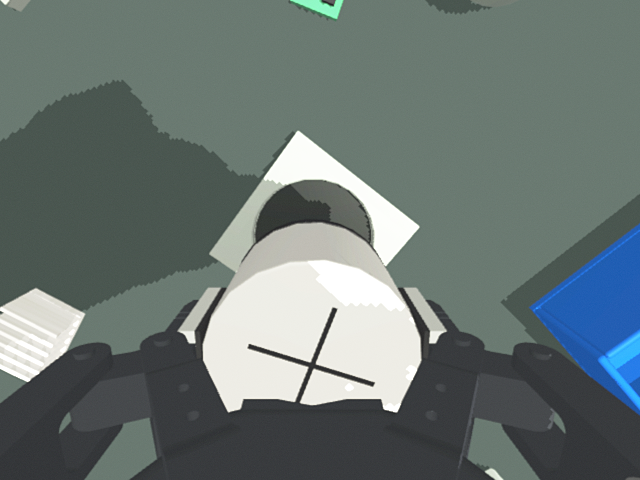

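The pocket is at (314,238), within 1.5 mm. The blue bin edge at (532,308) is well clear.

>>> arm_command:
  commands:
    - [[1,-0.5,-15],0,1]
    - [[0,0,-20],0,1]
    - [[0,0,-20],0,1]
    - [[0,0,-18],0,1]
    - [[0,0,-10],0,1]
    - [[0,0,-6],0,1]
    - [[0,0,-4],0,1]
    - [[0,0,-2],0,1]
    - [[0,0,-2],0,1]
    - [[0,0,-1],0,1]
    - [[0,0,-1],0,1]
    - [[0,0,0],0,1]
    - [[0,0,0],0,1]

```text
clock: 28.25
position: [0.6405, -0.2706, 0.015]
tool_rot: [3.141, -0.0, 0.811]
force: [1.0, -0.5, -3.5]
grip_width: 0.0669
finger_force: 46.2
```

>>> arm_command:
  commands:
    - [[0,0,-0.5],0,1]
    - [[0,0,-0.5],0,1]
    - [[0,0,-0.4],0,1]
    - [[0,0,0],0,1]

```text
clock: 28.65
position: [0.6404, -0.2706, 0.0134]
tool_rot: [-3.141, 0.0, 0.811]
force: [0.6, -0.4, -3.4]
grip_width: 0.0671
finger_force: 46.2
```

>>> arm_command:
  commands:
    - [[0,0,-0.4],0,1]
    - [[0,0,-0.3],0,1]
    - [[0,0,0],0,1]

```text
clock: 28.95
position: [0.6405, -0.2707, 0.0133]
tool_rot: [3.142, 0.0, 0.811]
force: [-4.0, 1.4, 5.2]
grip_width: 0.0669
finger_force: 47.0
```

Contact. Release straight up and move away.

>>> arm_command:
  commands:
    - [[0,0,0],0,-0.6]
    - [[0,0,0],0,-0.7]
    - [[0,0,0],0,-0.85]
    - [[0,0,0],0,-1]
    - [[0,0,0],0,-1]
    - [[0,0,0],0,-1]
    - [[0,0,10],0,-1]
    - [[0,0,20],0,-1]
    - [[0,0,25],0,-1]
    - [[0,0,25],0,-1]
    - [[0,0,25],0,-1]
    - [[-10,-5,25],0,-1]
    - [[-25,-15,10],0,-1]
    - [[-25,-15,0],0,-1]
    - [[-25,-15,0],0,-1]
    - [[-25,-15,0],0,-1]
    - [[-25,-15,0],0,-1]
    - [[-10,-5,0],0,-1]
    - [[0,0,0],0,-1]
    - [[0,0,0],0,-1]

```text
clock: 30.95
position: [0.4966, -0.3549, 0.1533]
tool_rot: [3.141, -0.001, 0.811]
force: [0.2, 0.5, 0.3]
grip_width: 0.0854
finger_force: 0.0
```

Run:
```python
from h import *
save(grab_frame("side"),"side1")
```

```text
(no output)
```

View pics/side1.png

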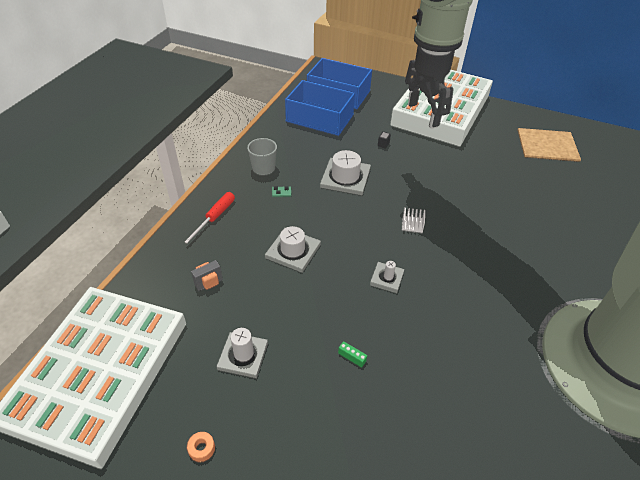

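All four cans stand upright in their trays: XL (347,165), L (292,240), M (242,345), S (390,270). The transformer (206,275) and heat sink (413,219) have not moved.

```bash
python3 -c "
from h import *
print(ticket.job_done())"
```

```text
the job is handed in; nothing more can be done
None
```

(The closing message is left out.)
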